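# Let the steam off through the kettle's lever-lifted spout cap

## Robot

A 6-joint arm with a two-finger parallel gripper is mounted at the origin on the work surface. World frame = base frame: x ahead of the robot, y to its left, z up, the work surface at z = 0. Lengths are in m, angles in rad, forces in N, time in s.
With the tool pointing down it reaches from about 0.35 to 0.775 m from the base axis. Payload 5.5 kg.
Tool frame: the origin (TCP) lies at the very end of the fingers, on their centre line; the grasp point (between the pads) lies 19 mm behind it; z points along the fingers, y is the direction in which the jaws open and shut (so a half turn about z gives the same grasp; the last joint's range is limited). The gripper opens to 85 mm and grips with 20 to 120 N. Pads are 22 mm wide; open, the fingers measure 114 mm over their backs; the gripper's body (76 mm by 85 mm) begins 54 mm behind the grasp point. The pads swing forward as they close: fully open they stand 13 mm farther back than shut.
Start: joints at [-1.474, 0.313, 0.046, 1.304, 0, 1.431], TCP at [0.135, -0.559, 0.231] pointing down, gripper open.
Joint ranges: [-2.76, 2.76], [-0.86, 1.69], [-1.03, 1.26], [-2.2, 2.34], [-1.47, 1.5], [-3.14, 3.14]. Speed limits (rad/s): [2.57, 2.57, 3.14, 3.14, 3.14, 3.14].

## Interface

Orientations are given as a unit quaternion [w, x, y, z].
In Python, from workcell import get_state, vision, workorder, silhouettes, tip_of gives the robot as it stands.
- The arm moves only by the shell command python3 -m inch 'ROWS' [FORCE]. ROWS is JSON, a list of rows, each a list of 7 numbers: the shift along the tool's x, y, z in cm, then the turn, a rotation vector about the tool's x, y, z in degrees, then the finger opening in cm, from 0 to 8.54. In form: [[dx, dy, dz, rx, ry, rz, hand], ...]. A call has 1 to 5 rows; each row shifts and turns the commanded pose from where the row before left it, along the tool's axes as they then stand; what a row does not reach is not made up. A row lasts 1/10 s, in which the tool goes at most 50 mm and 8.59 degrees, less where a joint would pass 70% of its speed; a pose out of reach is approached as far as the arm can. A call with a gripper value outside its range is refused whole. The fingers move at their own pace and stop on an object; FORCE is the grip in N (left out, the last holds). Time passes only in rows, so rows that do not move let the fingers close. It gives the time, the measured TCP pose, the force and the opening at its end, in the units of the state.
- get_state(): the state, without advancing time (a new reading comes with each control period).
- vision.read_camera(name): name is "scene" or "top" or "wrist"; returns a dict with "pixels" (420x560x3 uint8, red, green, blue), "depth" (420x560 float32, m along the optical axis (not along the pixel's ray), 0 where there is no reading), "mtx" (3x3 intrinsics, pixels), "T" (4x4, takes a point from camera to world coordinates); the wrist camera has in their place "tool_from_camera" (4x4, takes a point from camera to tool coordinates, whose origin is the TCP and whose axes are the flange's). Camera axes: x right, y up, looking along -z (the intrinsics and any distortion apply to the point x, -y, -z); pixel columns grow to the right and rows downward; lengths in m; the calibration is good to about 2 mm. A picture is of the moment at which its call begins: read the wrist's pose just before it.
- workorder.hand_in(): hands the job in, once; it reports no verdict.
Trained networks look in a picture, given as the dict that the camera call returned (one of the last four; its "shot" number tells which), for a name from the list of things; names that differ only in an ending like _2 or _b are one class to them, and where a whole thing is asked for, a point or a joint stands for the part that bears it (a point fixed in the world has none). Each returns a list of dicts, best first, with "confidence" (0 to 1); they miss things now and then, are a little off and sometimes report something else, mostly with a low value. They report only what shows in the picture. A call takes as long as a camera call.
- silhouettes(picture, label): "mask" (420x560 bool, what is visible of it) and "location" ([column, row] in pixels, amid what is visible of it).
- tip_of(picture, label): "location" ([column, row] in pixels: a listed point, or the origin of a listed thing).
The state is a dict: "clock": time; "joint_pos": joint angles; "qvel": joint speeds; "tau": joint torques, N m; "tcp_pos": TCP position; "orientation": TCP orientation; "wrist_force": force on the tool from outside, world axes, zero at the start; "ft_torque": the same for the moment, N m; "finger_gap": finger opening in m.
Only numpy, scipy, OpenCV 4.12 (cv2) and the standard library are available. Lean on these libraries where they do the work, as an engineer would, in place of code of your own. Each camera call takes 0.05 s, during which the arm holds its last target.

## Task

The kettle on the stove has boiled: with a fingertip press the red thumb lever on top of its handle right down so that the spout cap stands fully open, and keep it open for at least three seconds to let the steam off. Then let the lever up slowly under your finger until the cap is shut, so that it never snaps down, and take your hand away. Work the cap by the lever alone without touching the cap, do not take hold of the handle or shift or lift the kettle, and leave everything else where it is.

Things in the scene. Friction and masses are not known exactly. Their poses are not given: they have to be found in the camera images.
- lever_pad (a point): centre of the top face of the red thumb lever over the kettle's handle (moves with the lever). Pad 56 mm long along the kettle's x, 27 mm wide, tilted 0.28 rad at rest, rear end higher. It lies 50 mm behind the lever's pivot and goes down 20.5 mm in all, nearly straight. Spring: 3 N at this point as it starts, 6.5 N fully down, then a firm stop. Nothing stands above it.
- thumb_lever (a joint): angle of the thumb lever: 0 = up at rest, 0.42 rad = fully down on its stop. It springs back at once if it is let go.
- spout_cap (a joint): angle of the hinged spout cap (red, 46 mm across), which the lever lifts through a steel link rod: 0 = shut on the spout, about 1.13 rad = fully open with the lever fully down; it follows the lever at nearly 2.7 rad for each rad of lever, both ways.
- kettle: whistling kettle, 1.3 to 2.2 kg, loose on a burner; origin at the centre of its underside (95 mm above the stone), z up, x towards the spout. Body 208 mm across, 130 mm high with its lid knob; spout mouth 130 mm from the axis. A black handle runs along x over the top; the lever is pivoted at its spout end, the press point 223 mm above the origin
- kettle_handle: the fixed black handle of the kettle, same origin and axes as the kettle; grip 128 mm long, 24 mm wide, 22 mm thick, its top 188 mm above the origin
- stove: two-burner gas stove, 340 x 620 mm, flat top 71 mm and pan supports 95 mm above the stone; origin under its centre, burners 155 mm to either side along its y
- milk_pot: open steel milk pot, 172 mm across the rim, 90 mm high, on the stove's other burner; origin at the centre of its underside
- green_jar: green glass jar with a steel screw cap, 80 mm across, 126 mm high, on the teak plank; origin at the centre of its underside
- pickle_jar: white ceramic pickle jar with its lid on, 88 mm across, 117 mm high, on the teak plank; origin at the centre of its underside
- tumbler: steel tumbler, 72 mm across the rim, 100 mm high, on the stone to the left of the stove; origin at the centre of its underside
- masala_dabba: round steel spice box with lid, 174 mm across, 83 mm high, on the stone to the right of the stove; origin at the centre of its underside
- spoon: steel serving spoon, 240 mm long, lying on the teak plank (120 mm deep, its top 125 mm above the stone, over the far edge of the stove); origin on its underside
- lighter: blue plastic gas lighter with a black push trigger and a steel tube, 230 mm long, lying on the stone to the left of the stove; origin on its underside

How it is judged:
On the way, in this order (a step that is already met when the one before it is completed fails the run):
1. the thumb lever is held down by the fingers with the spout cap fully open, for three seconds without a break (value of joint spout_cap above 1 rad and contact force between the fingers and thumb_lever above 0.5 N), for 3 s.
2. the cap is nearly shut and the finger still carries the lever (value of joint spout_cap between 0.03 and 0.35 rad and contact force between the fingers and thumb_lever above 0.3 N), for 0.05 s.
At the end, for the whole second after the job is handed in: The spout cap is shut (under 0.05 rad), the kettle stands still and upright within 20 mm of where it stood, and pot, jars, spoon, lighter, tumbler and spice box are within 30 mm of where they were (value of joint spout_cap below 0.05 rad and distance of kettle from where it was at the start of the episode below 0.02 m and angle between kettle's own z axis and vertical below 0.05 rad and linear speed of kettle below 0.02 m/s and distance of each of milk_pot, green_jar, pickle_jar, spoon, lighter, tumbler, masala_dabba from where it was at the start of the episode below 0.03 m); the robot touches nothing.
It fails at once if the cap drops or snaps down (closing faster than 3 rad/s) (velocity of joint spout_cap below -3 rad/s).
It fails at once if the robot touches the spout cap (contact force between any of the fingers, the arm and spout_cap above 0.5 N).
It fails at once if the fingers take hold of or press on the kettle's handle (contact force between the fingers and kettle_handle above 4 N).
It fails at once if the kettle is lifted, tipped or shifted on its burner (distance of kettle from where it was at the start of the episode above 0.02 m or angle between kettle's own z axis and vertical above 0.1 rad).
It fails at once if another thing is knocked, lifted or shifted (distance of any of milk_pot, green_jar, pickle_jar, spoon, lighter, tumbler, masala_dabba from where it was at the start of the episode above 0.03 m).
It also fails if it takes over 45 s, if anything falls off the work surface, if the arm or the gripper's body presses on something with over 40 N, if the wrist force passes 120 N, or if a joint passes its speed limit or range.

## Working session

There is one attempt and no reset: what is moved stays moved. The work goes in short steps, Python scripts to look and compute and a shell command to move; the robot and the scene stay as the last step left them, time stands still between calls to the robot, and variables do not carry over. Pictures are saved under pics/ and viewed, and the job is handed in when it is done.

```bash
ls; mkdir -p pics; python3 - <<'E'
from workcell import get_state, vision, workorder, silhouettes, tip_of
import cv2,numpy as np
print(get_state())
for n in ["scene","top"]:
    p=vision.read_camera(n); cv2.imwrite(f"pics/{n}0.png",p["pixels"][:,:,::-1])
    K=p["mtx"];T=p["T"]
    for l in ["lever_pad","kettle","milk_pot","green_jar","pickle_jar"]:
        for r in tip_of(p,l)[:2]:
            u,v=r["location"]; d=p["depth"][int(round(v)),int(round(u))]
            x=np.linalg.inv(K)@[u,v,1]*d
            print(n,l,r["confidence"],r["location"],(T@[x[0],-x[1],-x[2],1])[:3].round(4))
E
```

```text
pics
{'clock': 0.0, 'joint_pos': array([-1.47363633e+00,  3.13994744e-01,  4.49771201e-02,  1.30361329e+00,
        8.85045630e-06,  1.43115169e+00]), 'qvel': array([-0.00041344,  0.00180228,  0.00067998,  0.00157478,  0.00102129,
       -0.00170409]), 'tau': array([ 3.87271484e-04, -4.80622923e+01,  2.98534209e+01,  1.94789824e-02,
       -8.55444841e-05,  1.10518101e-05]), 'tcp_pos': array([ 0.13481126, -0.5584409 ,  0.23041134]), 'orientation': array([-9.16991674e-04,  9.92998214e-01,  1.18125808e-01,  2.39081819e-05]), 'wrist_force': array([-0.21845678, -0.27302953,  0.20568246]), 'ft_torque': array([-0.0288452 ,  0.03482157, -0.04739729]), 'finger_gap': 0.08527109059044288}
scene lever_pad 0.58 [275.1, 154.1] [ 0.4769 -0.1638  0.3158]
scene kettle 0.76 [274.7, 199.2] [ 0.5251 -0.0958  0.1652]
scene milk_pot 0.83 [318.9, 241.6] [0.5432 0.1881 0.1742]
scene green_jar 0.71 [243.7, 256.0] [0.7797 0.0813 0.1536]
scene pickle_jar 0.72 [267.7, 276.7] [0.7698 0.2069 0.1595]
top lever_pad 0.76 [319.0, 238.5] [ 0.475  -0.1783  0.3176]
top kettle 0.95 [312.6, 247.5] [ 0.4488 -0.1611  0.2856]
top milk_pot 0.36 [138.8, 259.3] [0.4121 0.4877 0.0083]
top green_jar 0.73 [253.8, 170.7] [0.718  0.0441 0.2343]
top pickle_jar 0.93 [220.4, 170.2] [0.7177 0.1618 0.2282]
```

View pics/scene0.png

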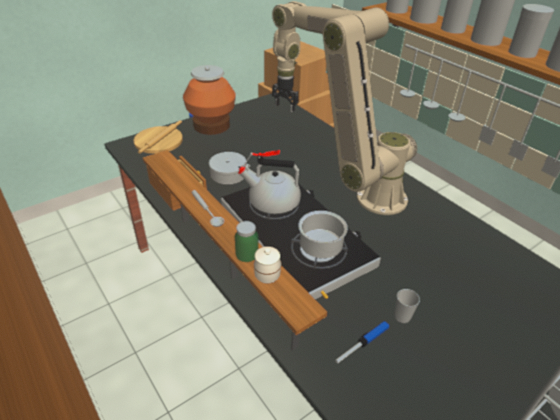

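View pics/top0.png

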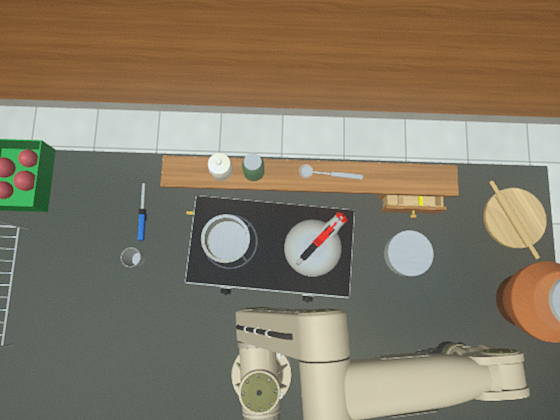

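```bash
cat > h.py <<'E'
from workcell import get_state, vision, workorder, silhouettes, tip_of
import cv2,numpy as np
from scipy.spatial.transform import Rotation as R
def cloud(p,T=None):
    d=p["depth"];K=p["mtx"];T=p["T"] if T is None else T
    v,u=np.indices(d.shape)
    x=np.stack([(u-K[0,2])/K[0,0]*d,-(v-K[1,2])/K[1,1]*d,-d,np.ones_like(d)],-1)
    return x@np.asarray(T).T
def redmask(p):
    h=cv2.cvtColor(p["pixels"],cv2.COLOR_RGB2HSV)
    return ((h[...,0]<8)|(h[...,0]>172))&(h[...,1]>130)&(h[...,2]>60)&(p["depth"]>0)
E
python3 - <<'E'
from h import *
for n in ["scene","top"]:
    p=vision.read_camera(n); c=cloud(p)[...,:3]; m=redmask(p)
    k,lab,st,ce=cv2.connectedComponentsWithStats(m.astype(np.uint8))
    for i in range(1,k):
        if st[i,4]>15:
            q=c[lab==i]; print(n,st[i],q.mean(0).round(4),np.percentile(q,2,axis=0).round(4),np.percentile(q,98,axis=0).round(4))
            e=np.linalg.svd(q-q.mean(0),full_matrices=False)[2];print(e.round(3).tolist())
E
```

```text
scene [253 150  27   7 119] [ 0.4589 -0.2416  0.2713] [ 0.1955 -0.6194 -0.0063] [ 0.529  -0.1566  0.3238]
[[0.455, 0.704, 0.545], [-0.862, 0.503, 0.07], [0.224, 0.501, -0.836]]
scene [239 167   6   7  30] [ 0.5746 -0.2525  0.2331] [ 0.5626 -0.2642  0.2222] [ 0.5857 -0.2398  0.2419]
[[-0.799, -0.221, 0.56], [0.062, -0.956, -0.288], [0.599, -0.195, 0.777]]
scene [130 203   8   5  18] [ 0.8    -1.0652 -0.3862] [ 0.7765 -1.0768 -0.4039] [ 0.8183 -1.0578 -0.371 ]
[[0.955, 0.207, 0.211], [-0.272, 0.338, 0.901], [0.115, -0.918, 0.38]]
top [  0 158  14   7  17] [0.7764 1.0079 0.0763] [0.7632 0.9889 0.0663] [0.7844 1.0302 0.0887]
[[-0.349, -0.878, -0.328], [0.307, 0.223, -0.925], [0.885, -0.424, 0.192]]
top [ 15 179  19  11  33] [0.6732 0.9226 0.0736] [0.6612 0.8985 0.0578] [0.7012 0.9574 0.088 ]
[[-0.329, 0.917, 0.225], [-0.903, -0.237, -0.358], [0.275, 0.321, -0.906]]
top [  0 182  13  16  35] [0.6541 0.9912 0.0686] [0.6275 0.9795 0.0578] [0.6852 1.0119 0.0791]
[[-0.987, 0.159, 0.018], [0.143, 0.83, 0.539], [0.071, 0.534, -0.842]]
top [335 212  13  11  66] [ 0.5682 -0.2665  0.2166] [ 0.5462 -0.2855  0.0689] [ 0.612  -0.2455  0.2477]
[[-0.279, 0.073, 0.957], [-0.543, -0.834, -0.095], [0.792, -0.546, 0.273]]
top [313 222  24  25 181] [ 0.4861 -0.193   0.312 ] [ 0.4529 -0.2323  0.2602] [ 0.5286 -0.1635  0.3273]
[[-0.692, 0.612, 0.384], [0.187, -0.362, 0.913], [0.698, 0.703, 0.136]]
```

The scene view shows the red lever at about (265,154) and the cap at (242,170). The top view shows the lever along (313–348, 212–246), yaw about −43°. The pad height of 0.318 m matches the expected 95+223 mm. I'll raise the arm and close the hand.

```bash
python3 -m inch '[[0,0,-4,0,0,0,0],[0,0,-4,0,0,0,0],[0,0,-4,0,0,0,0],[0,0,-4,0,0,0,0],[0,0,-4,0,0,0,0]]' 20
python3 -m inch '[[3.2,-2.2,0,0,0,0,0],[3.2,-2.2,0,0,0,0,0],[3.2,-2.2,0,0,0,0,0],[3.2,-2.2,0,0,0,0,0],[3.2,-2.2,0,0,0,0,0]]'
python3 -m inch '[[3.2,-2.2,0,0,0,0,0],[3.2,-2.2,0,0,0,0,0],[3.2,-2.2,0,0,0,0,0],[0,0,0,0,0,0,0],[0,0,0,0,0,0,0]]'
```

```text
clock: 1.2
tcp_pos: [0.1349, -0.5586, 0.4333]
orientation: [0.001, 0.993, 0.118, -0.0]
wrist_force: [-0.2, -0.0, 0.3]
finger_gap: 0.0119
clock: 1.7
tcp_pos: [0.2654, -0.4133, 0.4315]
orientation: [0.0, 0.993, 0.118, 0.0]
wrist_force: [-0.1, -0.0, -0.1]
finger_gap: -0.0003
clock: 2.2
tcp_pos: [0.3429, -0.3273, 0.4316]
orientation: [0.0, 0.993, 0.119, 0.0]
wrist_force: [-0.2, -0.7, -0.3]
finger_gap: -0.0003
```

```bash
python3 -m inch '[[3.2,-2.2,0,0,0,0,0],[3.2,-2.2,0,0,0,0,0],[3.2,-2.2,0,0,0,0,0],[0,0,0,0,0,-8,0],[0,0,0,0,0,-8,0]]'
python3 -m inch '[[0,0,0,0,0,-8,0],[0,0,0,0,0,-8,0],[0,0,0,0,0,0,0],[0,0,0,0,0,0,0],[0,0,0,0,0,0,0]]'
cat > look.py <<'E'
from h import *
import sys
s=get_state(); p=vision.read_camera("wrist"); 
q=s["orientation"]; T=np.eye(4); T[:3,:3]=R.from_quat(q,scalar_first=True).as_matrix();T[:3,3]=s["tcp_pos"]
cv2.imwrite(f"pics/{sys.argv[1]}.png",p["pixels"][:,:,::-1])
print(s["clock"],s["tcp_pos"],s["orientation"],s["joint_pos"].round(3)); W=T@p["tool_from_camera"]
print("cam at",W[:3,3])
c=cloud(p,W)[...,:3]
print([(r["confidence"],r["location"]) for r in tip_of(p,"lever_pad")])
for r in tip_of(p,"lever_pad")[:1]:
    u,v=[int(round(a)) for a in r["location"]]; print(c[v,u], T[:3,:3].T@(c[v,u]-T[:3,3])*100)
for r in silhouettes(p,"thumb_lever")[:1]:
    m=r["mask"]&(p["depth"]>0); w=c[m]; print("lever",r["confidence"],m.sum(),w.mean(0),np.percentile(w,[2,98],axis=0))
m=redmask(p); k,lab,st,ce=cv2.connectedComponentsWithStats(m.astype(np.uint8))
for i in range(1,k):
  if st[i,4]>100:
    w=c[lab==i]; print(st[i],w.mean(0).round(4)); 
    d=w[:,:2]-w[:,:2].mean(0); e=np.linalg.svd(d,full_matrices=False)[2]
    print("dir",e[0],np.degrees(np.arctan2(e[0,1],e[0,0])), np.percentile(d@e.T,[1,99],axis=0))
np.save("c.npy",c)
E
python3 look.py w1
```

```text
clock: 2.7
tcp_pos: [0.4205, -0.2416, 0.431]
orientation: [0.0, 0.966, 0.258, -0.0]
wrist_force: [0.4, -0.3, -0.3]
finger_gap: 0.0002
clock: 3.2
tcp_pos: [0.42, -0.2418, 0.4312]
orientation: [0.0, 0.923, 0.386, -0.0]
wrist_force: [0.7, 0.5, -0.3]
finger_gap: -0.0005
3.2 [ 0.42003183 -0.24182434  0.43122017] [ 3.45984249e-05  9.22640675e-01  3.85660706e-01 -6.04055719e-05] [-0.688  0.164  0.342  1.749 -0.     1.662]
cam at [ 0.46997491 -0.19125065  0.57373912]
[(0.59, [279.4, 106.4])]
[ 0.47730779 -0.18121381  0.31749222] [ 8.33875156 -0.18221918 11.37163997]
lever 0.59 3260 [ 0.48977813 -0.1927276   0.3113876 ] [[ 0.45424474 -0.25243281  0.25017785]
 [ 0.55562474 -0.15796352  0.32512454]]
[376  84  23  44 630] [ 0.5646 -0.2615  0.2325]
dir [0.19215114 0.98136534] 78.92165115271234 [[-0.04822568 -0.01815927]
 [ 0.02111387  0.05688875]]
[ 244   91  125   34 2942] [ 0.4859 -0.1897  0.3144]
dir [ 0.7386454  -0.67409418] -42.38384785670501 [[-0.03936391 -0.01224808]
 [ 0.06081708  0.01247997]]
```

View pics/w1.png

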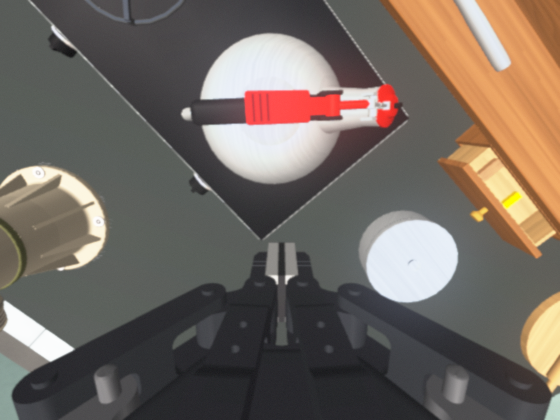

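The wrist view shows the pad clearly at cols 245–310, rows 91–125. Its centre is (0.477, −0.181, 0.3175), and the height matches the given 0.318 m. The lever's yaw is −42.4°. I'll move over it.

```bash
python3 -m inch '[[2.8,0,0,0,0,-2,0],[2.8,-0.1,0,0,0,0,0],[2.7,-0.1,0,0,0,0,0],[0,0,3,0,0,0,0],[0,0,3,0,0,0,0]]'
python3 -m inch '[[0,0,3,0,0,0,0],[0,0,0.5,0,0,0,0],[0,0,0,0,0,0,0],[0,0,0,0,0,0,0],[0,0,0,0,0,0,0]]'
python3 look.py w2
```

```text
clock: 3.9
tcp_pos: [0.4767, -0.1787, 0.3711]
orientation: [0.001, 0.915, 0.404, 0.001]
wrist_force: [0.2, -0.3, 0.3]
finger_gap: -0.0
clock: 4.4
tcp_pos: [0.4763, -0.1797, 0.3381]
orientation: [0.001, 0.915, 0.403, 0.001]
wrist_force: [-0.3, 0.6, -0.8]
finger_gap: -0.0001
4.4 [ 0.47626759 -0.17972651  0.33813054] [1.28235062e-03 9.15118043e-01 4.03182945e-01 9.14843164e-04] [-0.519  0.174  0.123  1.517 -0.     1.793]
cam at [ 0.52386484 -0.12708852  0.4807036 ]
[(0.59, [287.8, 243.8])]
[ 0.4864209  -0.17380952  0.34342248] [ 1.12219842  0.35153553 -0.52739355]
lever 0.57 4380 [ 0.49475172 -0.19413659  0.31129196] [[ 0.45437751 -0.25221425  0.25658301]
 [ 0.5559146  -0.15843813  0.32503899]]
[407 179  24  49 599] [ 0.5706 -0.2552  0.2338]
dir [-0.35494845  0.93488587] 110.79028504051591 [[-0.07726608 -0.0231702 ]
 [ 0.01452753  0.0200427 ]]
[ 235  219  170   53 4490] [ 0.4879 -0.1938  0.3056]
dir [ 0.43681142 -0.8995531 ] -64.09938656848563 [[-0.04362001 -0.1161826 ]
 [ 0.09534587  0.0243419 ]]
```

View pics/w2.png

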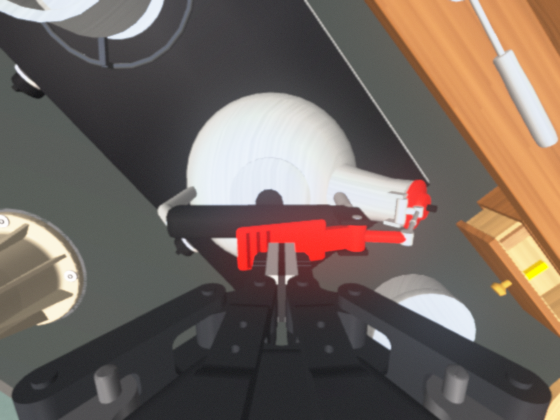

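The finger stands over the middle of the pad, with its tip at (283,243) and the pad at cols 237–325. I'll press down gently.

```bash
python3 -m inch '[[0,0.1,0.6,0,0,0,0],[0,0,0.4,0,0,0,0],[0,0,0.4,0,0,0,0],[0,0,0.3,0,0,0,0],[0,0,0,0,0,0,0]]'
python3 -m inch '[[0,0,0.3,0,0,0,0],[0,0,0.3,0,0,0,0],[0,0,0,0,0,0,0]]'
```

```text
clock: 5.1
tcp_pos: [0.476, -0.1798, 0.3191]
orientation: [-0.0, 0.915, 0.403, -0.0]
wrist_force: [-0.1, -0.9, 3.2]
finger_gap: 0.0
clock: 5.4
tcp_pos: [0.4761, -0.1797, 0.3131]
orientation: [-0.0, 0.915, 0.403, -0.0]
wrist_force: [-0.8, 1.2, 3.7]
finger_gap: 0.0002
```

```bash
python3 -m inch '[[0,0,0.3,0,0,0,0],[0,0,0.3,0,0,0,0],[0,0,0.3,0,0,0,0],[0,0,0.2,0,0,0,0],[0,0,0,0,0,0,0]]'
python3 -m inch '[[0,0,0.15,0,0,0,0],[0,0,0,0,0,0,0]]'
```

```text
clock: 5.9
tcp_pos: [0.4759, -0.1795, 0.3022]
orientation: [-0.0, 0.915, 0.403, -0.0]
wrist_force: [-3.0, 2.7, 6.6]
finger_gap: 0.0002
clock: 6.1
tcp_pos: [0.4759, -0.1795, 0.3009]
orientation: [-0.0, 0.915, 0.403, -0.0]
wrist_force: [-2.7, 1.9, 6.2]
finger_gap: 0.0004
```

```bash
python3 -m inch '[[0,0,0.1,0,0,0,0],[0,0,0,0,0,0,0]]'
python3 -m inch '[[0,0,0.1,0,0,0,0],[0,0,0,0,0,0,0]]'
```

```text
clock: 6.3
tcp_pos: [0.4759, -0.1795, 0.3]
orientation: [-0.0, 0.915, 0.403, -0.0]
wrist_force: [-3.4, 3.1, 6.8]
finger_gap: 0.0002
clock: 6.5
tcp_pos: [0.4759, -0.1795, 0.299]
orientation: [-0.0, 0.915, 0.403, 0.0]
wrist_force: [-4.0, 2.6, 7.3]
finger_gap: 0.0
```

```bash
python3 -m inch '[[0,0,0.1,0,0,0,0],[0,0,0,0,0,0,0]]'
python3 -m inch '[[0,0,0.1,0,0,0,0],[0,0,0,0,0,0,0]]'
```

```text
clock: 6.7
tcp_pos: [0.4759, -0.1795, 0.298]
orientation: [-0.0, 0.915, 0.403, -0.0]
wrist_force: [-2.7, 3.1, 6.1]
finger_gap: 0.0
clock: 6.9
tcp_pos: [0.476, -0.1796, 0.2976]
orientation: [0.0, 0.915, 0.403, 0.0]
wrist_force: [-3.6, 3.2, 8.8]
finger_gap: 0.0002
```

```bash
python3 -m inch '[[0,0,0.05,0,0,0,0],[0,0,0,0,0,0,0]]'
python3 look.py w3; python3 - <<'E'
from h import *
p=vision.read_camera("scene"); i=p["pixels"][120:230,190:330,::-1]; cv2.imwrite("pics/s3.png",cv2.resize(i,None,fx=5,fy=5,interpolation=cv2.INTER_CUBIC))
E
```

```text
clock: 7.1
tcp_pos: [0.476, -0.1796, 0.2975]
orientation: [0.0, 0.915, 0.403, 0.0]
wrist_force: [-3.9, 2.9, 12.1]
finger_gap: -0.0001
7.1 [ 0.47602163 -0.17958435  0.29750291] [3.64167083e-04 9.15038298e-01 4.03366625e-01 3.82169915e-04] [-0.519  0.172  0.023  1.421  0.     1.792]
cam at [ 0.52384273 -0.1271058   0.44006008]
[]
lever 0.98 5666 [ 0.50104627 -0.20041532  0.30032175] [[ 0.45420836 -0.24716485  0.26095683]
 [ 0.55152165 -0.1571628   0.32110735]]
[ 430  199   76   66 3692] [ 0.5698 -0.265   0.2558]
dir [ 0.22422423 -0.97453758] -77.04273566176795 [[-0.02361276 -0.0228345 ]
 [ 0.22313896  0.01921137]]
[ 230  232  211   66 5869] [ 0.4937 -0.1959  0.2995]
dir [ 0.45171448 -0.89216256] -63.14626319538368 [[-0.0500161  -0.01866421]
 [ 0.10917499  0.10944876]]
```

View pics/w3.png

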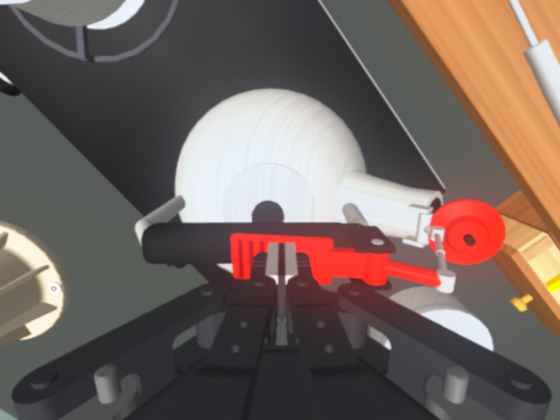

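View pics/s3.png

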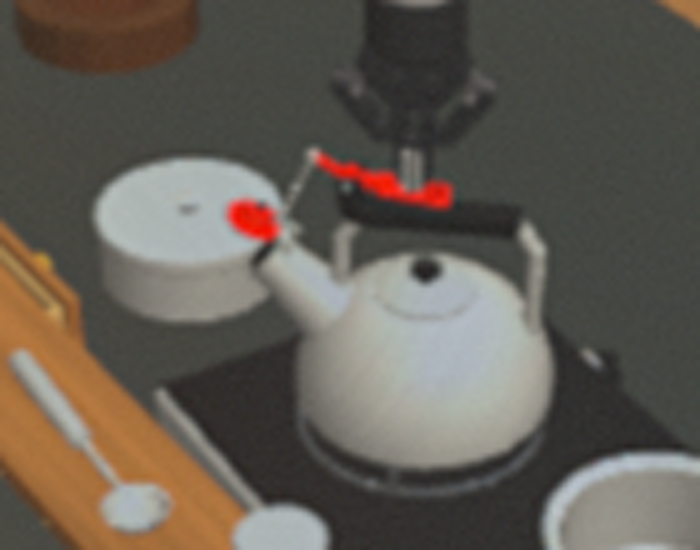

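The cap is standing up open: wrist view at (467,232), enlarged scene view at (253,220). The lever is on its stop, shown by the force rising to 12 N with no more travel. I'll hold for about 4 s.

```bash
for i in 1 2 3 4 5 6 7 8; do python3 -m inch '[[0,0,0,0,0,0,0],[0,0,0,0,0,0,0],[0,0,0,0,0,0,0],[0,0,0,0,0,0,0],[0,0,0,0,0,0,0]]' | grep -E 'clock|wrist|tcp'; done
```

```text
clock: 7.85
tcp_pos: [0.476, -0.1796, 0.2975]
wrist_force: [-4.1, 2.9, 11.1]
clock: 8.35
tcp_pos: [0.476, -0.1796, 0.2975]
wrist_force: [-5.2, 2.9, 12.0]
clock: 8.85
tcp_pos: [0.476, -0.1796, 0.2975]
wrist_force: [-4.0, 2.9, 10.9]
clock: 9.35
tcp_pos: [0.4761, -0.1796, 0.2975]
wrist_force: [-4.1, 3.6, 11.2]
clock: 9.85
tcp_pos: [0.4761, -0.1796, 0.2975]
wrist_force: [-3.7, 2.2, 12.1]
clock: 10.35
tcp_pos: [0.476, -0.1796, 0.2975]
wrist_force: [-3.8, 2.9, 11.3]
clock: 10.85
tcp_pos: [0.476, -0.1796, 0.2975]
wrist_force: [-4.2, 2.3, 11.5]
clock: 11.35
tcp_pos: [0.476, -0.1796, 0.2975]
wrist_force: [-4.8, 3.4, 11.9]
```

```bash
for i in 1 2 3; do python3 -m inch '[[0,0,-0.1,0,0,0,0],[0,0,-0.1,0,0,0,0],[0,0,-0.1,0,0,0,0],[0,0,-0.1,0,0,0,0],[0,0,-0.1,0,0,0,0]]' | grep -E 'clock|wrist|tcp'; done
```

```text
clock: 11.85
tcp_pos: [0.4759, -0.1795, 0.3016]
wrist_force: [-2.9, 2.6, 6.9]
clock: 12.35
tcp_pos: [0.4761, -0.1797, 0.3063]
wrist_force: [-1.5, 1.8, 4.7]
clock: 12.85
tcp_pos: [0.4766, -0.1801, 0.3114]
wrist_force: [0.1, 0.8, 3.6]
```

```bash
for i in 1 2; do python3 -m inch '[[0,0,-0.05,0,0,0,0],[0,0,-0.05,0,0,0,0],[0,0,-0.05,0,0,0,0],[0,0,-0.05,0,0,0,0],[0,0,-0.05,0,0,0,0]]' | grep -E 'clock|wrist|tcp'; done
python3 -m inch '[[0,0,-0.05,0,0,0,0],[0,0,-0.05,0,0,0,0],[0,0,0,0,0,0,0]]'; python3 -m inch '[[0,0,-0.05,0,0,0,0],[0,0,-0.05,0,0,0,0],[0,0,0,0,0,0,0]]'
```

```text
clock: 13.35
tcp_pos: [0.4768, -0.1803, 0.3139]
wrist_force: [2.2, -1.7, 2.7]
clock: 13.85
tcp_pos: [0.4762, -0.18, 0.3163]
wrist_force: [1.8, -2.0, 2.7]
clock: 14.15
tcp_pos: [0.4762, -0.1799, 0.3173]
orientation: [0.0, 0.915, 0.403, -0.0]
wrist_force: [2.7, -1.3, 2.6]
finger_gap: 0.0001
clock: 14.45
tcp_pos: [0.4762, -0.1799, 0.3183]
orientation: [0.0, 0.915, 0.403, -0.0]
wrist_force: [1.6, -2.5, 1.8]
finger_gap: -0.0003
```

```bash
for i in 1 2 3; do python3 -m inch '[[0,0,-0.05,0,0,0,0],[0,0,-0.05,0,0,0,0],[0,0,-0.05,0,0,0,0],[0,0,0,0,0,0,0]]' | grep -E 'clock|wrist|tcp'; done
```

```text
clock: 14.85
tcp_pos: [0.4762, -0.1799, 0.3198]
wrist_force: [2.0, -1.6, 2.0]
clock: 15.25
tcp_pos: [0.4758, -0.1795, 0.3209]
wrist_force: [0.2, 0.1, 0.1]
clock: 15.65
tcp_pos: [0.4763, -0.1799, 0.3229]
wrist_force: [-1.0, 0.2, 0.4]
```

The finger is off the lever and the force is zero. I'll take the hand up and away, then check.

```bash
python3 -m inch '[[0,0,-1,0,0,0,0],[0,0,-3,0,0,0,0],[0,0,-4,0,0,0,0],[0,0,-4,0,0,0,0],[-3,0,0,0,0,0,0]]'
python3 -m inch '[[-3,0,0,0,0,0,0],[-2,0,0,0,0,0,0],[0,0,0,0,0,0,0],[0,0,0,0,0,0,0],[0,0,0,0,0,0,0]]'
python3 look.py w4;  python3 - <<'E'
from h import *
p=vision.read_camera("scene"); i=p["pixels"]; cv2.imwrite("pics/s4.png",i[:,:,::-1]); a=cv2.imread("pics/scene0.png")[:,:,::-1]
d=cv2.absdiff(a,i).max(-1)[130:]; print((d>60).sum(), [ (np.argwhere(d>60)+[130,0]).min(0),(np.argwhere(d>60)+[130,0]).max(0)] if (d>60).any() else '')
p=vision.read_camera("top"); i=p["pixels"]; cv2.imwrite("pics/t4.png",i[:,:,::-1])
E
```

```text
clock: 16.15
tcp_pos: [0.4584, -0.2017, 0.4492]
orientation: [0.004, 0.914, 0.405, 0.003]
wrist_force: [1.2, -0.1, -0.8]
finger_gap: 0.0001
clock: 16.65
tcp_pos: [0.4226, -0.2385, 0.4431]
orientation: [0.0, 0.915, 0.404, 0.0]
wrist_force: [0.4, 0.7, 0.5]
finger_gap: 0.0002
16.65 [ 0.42263956 -0.23853367  0.44306026] [1.09918002e-04 9.14977400e-01 4.03505036e-01 1.78440485e-04] [-0.68   0.174  0.384  1.781  0.     1.631]
cam at [ 0.47052734 -0.18608368  0.58560565]
[(0.96, [284.7, 114.9])]
[ 0.47676735 -0.18433596  0.31712963] [ 7.64914382  0.33751128 12.59499973]
[375  94  22  42 575] [ 0.5648 -0.2618  0.2313]
dir [-0.15082744  0.98856011] 98.6748811391942 [[-0.06230352 -0.020386  ]
 [ 0.01969976  0.03849906]]
[ 250   97  118   31 2608] [ 0.486  -0.1897  0.3143]
dir [ 0.73873591 -0.67399499] -42.376154146983595 [[-0.03946515 -0.01217632]
 [ 0.06063494  0.01241334]]
1696 [array([130, 338]), array([200, 420])]
```

View pics/w4.png

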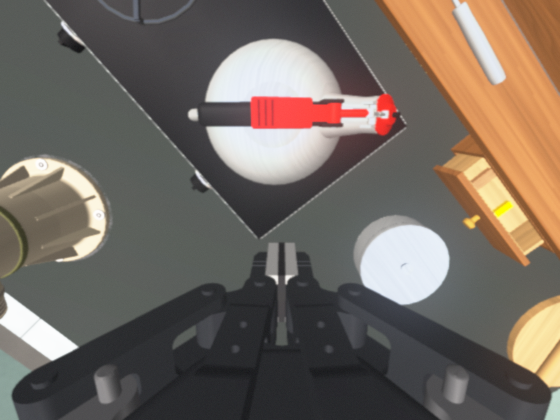

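View pics/s4.png

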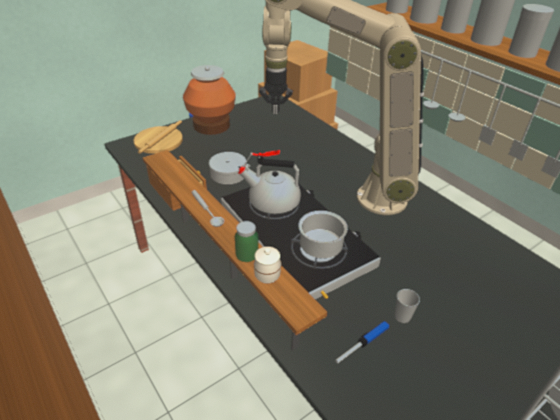

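The cap is shut at (387,114) in the wrist view. The lever is up at mean (0.4860, −0.1897, 0.3143), the same as before pressing to within 0.1 mm. In the scene view, only the arm differs from the first picture.

```bash
python3 -c "
from workcell import workorder; print(workorder.hand_in())"
```

```text
the job is handed in; nothing more can be done
None
```

I pressed the red lever down to its stop with the closed fingertips, let the steam off, eased the cap shut and took the hand away. The job is handed in; no verdict was reported.

- **Open:** The tip stopped at z = 0.2975 m and the vertical force rose to about 12 N. Both pictures showed the cap standing up. I held it there for about 4.3 s.
- **Closing:** I let the lever up at 5–10 mm/s. The finger still felt about 2–3 N through the last few millimetres until the lever came up, and then the force fell to zero.
- **Last checks:** The cap looks shut, and the lever is back where it was to within 0.1 mm. In the scene view, only the arm differs from the first picture from the stove forward; I did not compare the strip above it. I did not view the final top picture. The hand is clear at z = 0.44 m with no contact force.

**Disagreements:** In the first pictures the scene and top cameras differed by about 14 mm on the pad's y position. The wrist camera settled it, within 3 mm of the top view. In the last wrist picture, the network put the pad about 3 mm from its earlier estimate, and it did not find the lever's outline. The cap angle was judged only from pictures and the stop force, not measured directly.

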